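# Slide the mounting plate home and bolt it

## Robot

A 6-joint arm with a two-finger parallel gripper is mounted at the origin on a cart in front of the work surface, level with it; the furniture and walls round the work are solid. World frame = base frame: x ahead of the robot, y to its left, z up, the work surface at z = 0. Lengths are in mm, angles in rad, forces in N, time in s.
With the tool pointing down it reaches from about 275 to 1000 mm from the base axis. Payload 8.4 kg.
Tool frame: the origin (TCP) lies at the very end of the fingers, on their centre line; the grasp point (between the pads) lies 19 mm behind it; z points along the fingers, y is the line along which they close (so a half turn about z gives the same grasp; the last joint's range is limited). The gripper opens to 85 mm and grips with 20 to 120 N. Pads are 22 mm wide; open, the fingers measure 114 mm over their backs; the gripper's body (76 mm by 85 mm) begins 54 mm behind the grasp point. The pads swing forward as they close: fully open they stand 13 mm farther back than shut.
Start: joints at [-1.284, 0.353, 1.633, -0, 1.155, -0.002], TCP at [178, -599.119, 231.281] pointing down, gripper open.
Joint ranges: [-2.63, 2.63], [-0.92, 2.1], [0.06, 2.66], [-1.3, 4.44], [0, 2.69], [-3.02, 3.02]. Speed limits (rad/s): [2.22, 2.22, 2.79, 3.14, 3.14, 3.14].

## Interface

Orientations are given as [roll, pitch, yaw] about the fixed x, y, z axes, in that order (R = Rz(yaw) Ry(pitch) Rx(roll)).
In Python, from rig import status, eyes, order gives the robot as it stands.
- The arm moves only by the shell command python3 -m inch 'ROWS' [OPENING] [FORCE]. ROWS is JSON, a list that holds one entry, the list of rows, each a list of 6 numbers: the shift along the tool's x, y, z scaled (see below), then the turn, a rotation vector about the tool's x, y, z scaled (see below). In form: [[[tx, ty, tz, rx, ry, rz], ...]]. A call has 1 to 10 rows; each row is the pose to reach, as a shift and turn from the pose commanded when the call began, along the tool's axes at that moment, turning the shorter way round; what a row does not reach only later rows make up. The controller multiplies each number of a shift by 0.5 m and each number of a turn by pi rad. A row lasts 1/8 s, in which the tool goes at most 62.5 mm and 10.7 degrees, less where a joint would pass 70% of its speed; a pose out of reach is approached as far as the arm can. A call with a number of a shift or a turn outside -1 to 1 is refused whole. A call with a gripper value outside its range is refused whole. OPENING is the opening, from 0 (shut) to 1 (fully open), set as the call begins (- or left out, the last holds). The fingers move at their own pace and stop on an object; FORCE is the grip in N (left out, the last holds). Time passes only in rows, so rows that repeat a pose let the fingers close. It gives the time, the measured TCP pose, the force, the opening and the grip force at its end, in the units of the state.
- status.sense(): the state, without advancing time (a new reading comes with each control period).
- eyes.get_image(name): name is "scene" or "side" or "wrist"; returns (picture, depth): 400x640x3 uint8, red, green, blue; 400x640 float32, mm along the optical axis (not along the pixel's ray), 0 where there is no reading.
- eyes.calibration(name): a dict with "fovy" (degrees; the focal length in pixels is half the picture's height over the tangent of half this angle, whatever the lens; pixels are square), "cx", "cy" (the principal point, pixels), "k1" (the pictures are not rectified: a ray, as slopes to the right and down, at radius r is drawn at 1 + k1 r^2 times it, then the intrinsics apply), "rvec" (rotation vector, rad) and "tvec" (3), from world to camera coordinates, as OpenCV has them; the wrist camera has in their place "mount" (4x4, takes a point from camera to tool coordinates, whose origin is the TCP and whose axes are the flange's). Camera axes: x right, y down, z forward; pixel columns grow to the right and rows downward; lengths in mm; the calibration is good to about 2 mm. A picture is of the moment at which its call begins: read the wrist's pose just before it. calibration takes no time and is no camera call.
- order.hand_in(): hands the job in; it is judged then, once.
The state is a dict: "clock": time; "joints": joint angles; "joint_velocities": joint speeds; "effort": joint torques, N m; "eef_pos": TCP position; "orientation": TCP orientation; "force": force on the tool from outside, world axes, zero at the start; "moment": the same for the moment, N m; "grip_width": opening from 0.0 (shut) to 1.0 (fully open); "finger_force": force on a finger pad.
Only numpy, scipy, OpenCV 4.12 (cv2) and the standard library are available. Lean on these libraries where they do the work, as an engineer would, in place of code of your own. Each camera call takes 0.05 s, during which the arm holds its last target. There are 200 camera calls.

## Task

Using only your fingertips, push the steel mounting plate along the rails of the plywood fixture, away from the robot, until all four of its feet drop into the locating notches and it lies flat on the rails. Then push the small bolt's black knob in towards the plate as far as it goes, so the bolt's tongue lies over the plate's edge, and come away. Do not grasp, lift or tip the plate, and leave the breaker, the blue tape and the end clamp beside the fixture where they are.

Things in the scene. Friction and masses are not known exactly. Their poses are not given: they have to be found in the camera images.
- jig: Fixed fixture, origin on the worktop under the seated plate's middle. x: push direction, away from the robot (turned up to 0.3 rad); y left; z up. Plywood base 280 x 270 x 12 mm; two aluminium rails along x at y = +-70 mm, 22 mm wide, x = -170 to +100, tops 40 mm above the worktop; dark steel fences outside them, inner faces y = +-83, tops 54 mm up. Bolt on the right (-y).
- seat (a point): Point of the fixture 40 mm above its origin, level with the rail tops: the plate's origin comes here when seated (play 3 mm in x, 2 mm in y). Axes as the fixture. Each rail has two notches across it, 18 mm long in x and 7 mm deep, centred 65 mm before and 65 mm beyond this point.
- plate: Loose steel plate 180 (x) x 162 (y) x 4 mm, about 0.6 kg, a piece of top-hat rail fixed on it (90 mm along y, 35 wide, 8 high). Origin: middle of the sheet's underside; x along the slide, z up. Four feet below, 12 mm long, 6 mm high, at x = +-65, y = +-70 mm. Starts on its feet on the rails, origin 46 mm above the worktop, 40 to 85 mm short of the seat; seated, 40 mm.
- plate_push (a point): Middle of the rear face (towards the robot) of the plate's upright rear flange, 90 mm behind the plate's origin and 10 mm above its underside. Flange 150 mm wide, 4 mm thick, from the sheet's underside to 20 mm above it. Push here: sliding takes 4 to 9 N, starting it up to 15 N; once its feet drop, the notch walls stop it. Axes as the plate.
- bolt (a joint): Slide bolt at fixture x = -30 mm. 0 = drawn back, 0.032 m = home, moving along fixture +y over the plate. Starts at 0 to 0.003, stays where left, takes about 2 to 3 N. Tongue 16 mm wide, 6 mm thick, underside 47 mm above the worktop: passes over the seated plate (top 44 mm), butts against the edge of a plate still riding on the rails (46 to 50 mm).
- bolt_knob (a point): Centre of the bolt's upright black knob, 70 mm above the worktop; 14 mm in diameter, from 58 to 80 mm above the worktop. Moves with the bolt: drawn back at fixture y = -138 mm, home at -106 mm. Push its outer (fixture -y) side. Axes as the fixture.
- breaker_spare: Bystander: spare circuit breaker, pale, lying on its side left of the fixture, 67 x 86 x 18 mm, origin at the centre of its underside.
- tape_blue: Bystander: roll of blue tape lying right of the fixture, 65 mm in diameter, 19 mm high, origin at the centre of its underside.
- end_clamp_a: Bystander: small pale rail end clamp lying right of the fixture, 34 x 42 x 10 mm, origin at the centre of its underside.

How it is judged (in metres and radians):
On the way, in this order (a step that is already met when the one before it is completed fails the run):
1. the plate has dropped into the notches and lies on the rails (horizontal distance between plate and seat below 0.006 m and z of plate in the frame of seat below 0.002 m and angle between plate's own z axis and vertical below 0.02 rad), for 0.2 s.
2. the bolt is pushed home over the seated plate (value of joint bolt above 0.026 m and z of plate in the frame of seat below 0.002 m), for 0.2 s.
At the end, for the whole second after the job is handed in: The plate rests in the notches: its origin within 6 mm horizontally of the seat and less than 2 mm above it, level within 0.02 rad, at rest; the bolt is pushed in by more than 26 of its 32 mm (all of step 2 and horizontal distance between plate and seat below 0.006 m and angle between plate's own z axis and vertical below 0.02 rad and angle between the x axis of plate and the x axis of jig, either way round below 0.05 rad and linear speed of plate below 0.01 m/s); the robot touches nothing.
It fails at once if the plate is lifted more than 8 mm off the rails it stands on (height (world z) of plate above 0.054 m).
It fails at once if the plate is tipped more than 0.15 rad (angle between plate's own z axis and vertical above 0.15 rad).
It fails at once if a bystander is moved more than 20 mm (distance of any of breaker_spare, tape_blue, end_clamp_a from where it was at the start of the episode above 0.02 m).
It also fails if it takes over 45 s, if anything falls off the work surface, if the arm or the gripper's body presses on something with over 40 N, if the wrist force passes 120 N, or if a joint passes its speed limit or range.

## Working session

There is one attempt and no reset: what is moved stays moved. The work goes in short steps, Python scripts to look and compute and a shell command to move; the robot and the scene stay as the last step left them, time stands still between calls to the robot, and variables do not carry over. Pictures are saved under pics/ and viewed, at most 10 in all, crops included, and the job is handed in when it is done.

```bash
ls; mkdir -p pics; cat > h.py <<'E'
import numpy as np,cv2
from rig import status,eyes,order
from scipy.spatial.transform import Rotation as R
def cam(n):
    c=eyes.calibration(n); f=200/np.tan(np.radians(c["fovy"])/2)
    return c,f
def pose():
    s=status.sense(); return np.array(s["eef_pos"]),R.from_euler('xyz',s["orientation"]).as_matrix()
def ext(n,P=None):  # camera->world R,t
    c,f=cam(n)
    if "mount" in c:
        p,r=P or pose(); M=np.array(c["mount"]); return r@M[:3,:3], r@M[:3,3]+p
    r=cv2.Rodrigues(np.array(c["rvec"],float))[0]; return r.T,-r.T@np.array(c["tvec"],float).ravel()
def slopes(n,uv):
    c,f=cam(n); d=(np.atleast_2d(uv)-[c["cx"],c["cy"]])/f; s=d.copy()
    for _ in range(20): s=d/(1+c["k1"]*(s**2).sum(1,keepdims=True))
    return s
def onplane(n,uv,z,P=None):
    r,t=ext(n,P); s=slopes(n,uv); d=np.c_[s,np.ones(len(s))]@r.T
    return t+d*((z-t[2])/d[:,2])[:,None]
def cloud(n,dep,P=None):
    v,u=np.mgrid[:400,:640]; s=slopes(n,np.c_[u.ravel(),v.ravel()].astype(float)); r,t=ext(n,P)
    return ((np.c_[s,np.ones(len(s))]*dep.reshape(-1,1))@r.T+t).reshape(400,640,3)
def snap(n,fn):
    P=pose(); im,d=eyes.get_image(n); cv2.imwrite(f"pics/{fn}.png",im[:,:,::-1]); np.save(f"pics/{fn}.npy",d); return im,d,P
E
python3 - <<'E'
from h import *
s=status.sense(); print({k:s[k] for k in("clock","eef_pos","orientation","force","grip_width")})
for n in("scene","side"):
    snap(n,n+"0"); print(n,ext(n)[1].round())
a=cv2.imread("pics/scene0.png");b=cv2.imread("pics/side0.png")
cv2.imwrite("pics/both.png",cv2.resize(np.vstack([a,b]),None,fx=.75,fy=.75))
E
```

```text
pics
{'clock': 0.0, 'eef_pos': array([ 177.87054199, -598.69459441,  230.59071073]), 'orientation': array([-3.14025360e+00, -2.20986474e-05,  2.88749351e-01]), 'force': array([-0.06387813, -0.26418116, -0.75857285]), 'grip_width': 0.9996130050396839}
scene [  28. -457.  602.]
side [680. 774. 510.]
```

View pics/scene0.png

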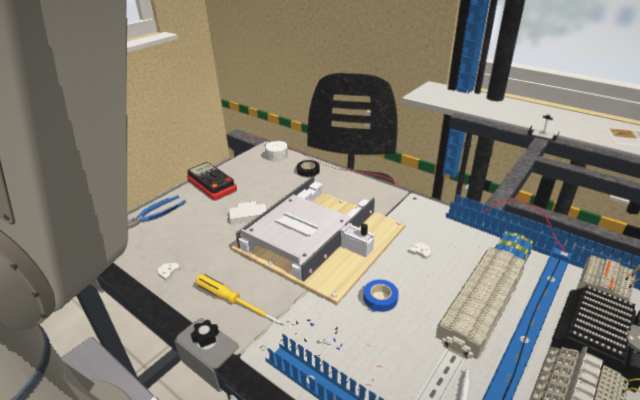

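View pics/side0.png

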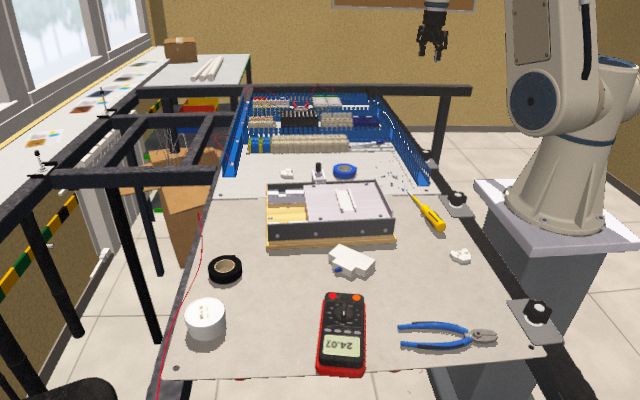

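The scene view shows the plate at about (300,228), the black knob at (364,230), tape at (380,294), the clamp at (419,250) and the breaker at (247,211). Next I'll get rough positions.

```bash
python3 - <<'E'
from h import *
p=lambda uv,z:onplane("scene",uv,z)[0].round(1)
print("knob",p((364,226),80),"tape",p((380,294),10),"clamp",p((419,250),8),"breaker",p((247,211),15))
for n in("scene","side"):
    d=np.load(f"pics/{n}0.npy"); im=cv2.imread(f"pics/{n}0.png"); C=cloud(n,d)
    hsv=cv2.cvtColor(im,cv2.COLOR_BGR2HSV)
    m=(hsv[...,0]>12)&(hsv[...,0]<28)&(hsv[...,1]>70)&(d>0)&(abs(C[...,2]-12)<5)&(abs(C[...,0]-500)<300)&(C[...,1]<150)&(C[...,1]>-400)
    k,l,st,ce=cv2.connectedComponentsWithStats(m.astype(np.uint8)); 
    pts=C[m][:,:2]; print(n,m.sum(),cv2.minAreaRect(pts.astype(np.float32)), np.percentile(pts,[1,99],axis=0).round())
    q=(d>0)&(C[...,2]>49)&(C[...,2]<60)&(im.max(2)<90)&(abs(C[...,0]-480)<250)&(C[...,1]<150)&(C[...,1]>-300)
    k,l,st,ce=cv2.connectedComponentsWithStats(q.astype(np.uint8))
    for i in range(1,k):
        if st[i,4]>60:
            r=cv2.minAreaRect(C[l==i][:,:2].astype(np.float32)); print(" dark",st[i],np.round(r[0]),np.round(r[1]),r[2])
E
```

```text
knob [ 600.  -111.8   80. ] tape [ 522.1 -199.7   10. ] clamp [ 677.3 -201.1    8. ] breaker [558.5 186.1  15. ]
scene 4438 ((548.7802734375, -139.2127685546875), (397.9425354003906, 534.9646606445312), 4.524406909942627) [[ 343. -145.]
 [ 730.  101.]]
 dark [302 232  38  36  78] [522. -65.] [123.   3.] 1.4895083904266357
side 1755 ((564.48486328125, -112.35687255859375), (397.6131591796875, 502.1497497558594), 8.452032089233398) [[ 347. -219.]
 [ 737.  133.]]
```

```bash
python3 -m inch '[[[0.916,-0.98,-0.34,0,0,0.09],[0.916,-0.98,-0.34,0,0,0.09],[0.916,-0.98,-0.34,0,0,0.09],[0.916,-0.98,-0.34,0,0,0.09],[0.916,-0.98,-0.34,0,0,0.09],[0.916,-0.98,-0.34,0,0,0.09],[0.916,-0.98,-0.34,0,0,0.09],[0.916,-0.98,-0.34,0,0,0.09],[0.916,-0.98,-0.34,0,0,0.09],[0.916,-0.98,-0.34,0,0,0.09]]]' 0 30
python3 -m inch '[[[0,0,0,0,0,0]]]'
python3 - <<'E'
from h import *
snap("wrist","w1"); print(pose(),ext("wrist")[1],status.sense()["clock"])
E
```

```text
clock: 1.35
eef_pos: [448.9, -55.1, 385.3]
orientation: [3.141, -0.0, 0.006]
force: [2.0, -1.4, -0.3]
grip_width: 0.0
finger_force: 0.0
clock: 1.48
eef_pos: [450.1, -53.6, 385.6]
orientation: [-3.141, -0.002, 0.012]
force: [-0.8, -1.0, 0.4]
grip_width: 0.001
finger_force: 0.0
(array([448.96475837, -55.41604292, 384.84791466]), array([[ 9.99947749e-01,  1.02223449e-02, -4.40777396e-05],
       [ 1.02223392e-02, -9.99947742e-01, -1.27882432e-04],
       [-4.53826946e-05,  1.27425172e-04, -9.99999991e-01]])) [513.97577682 -54.41855041 527.37951598] 1.525
```

View pics/w1.png

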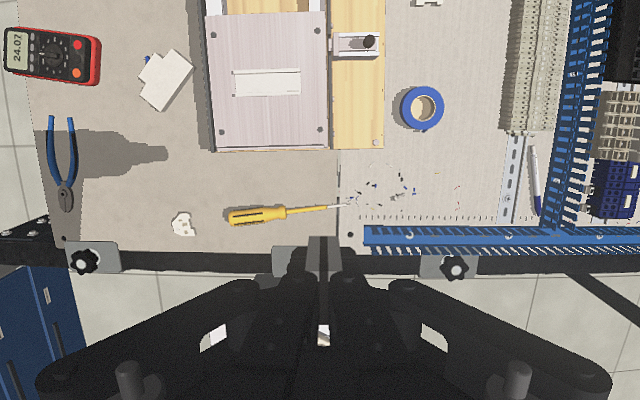

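The wrist view shows the plate with its rear flange near row 148 (columns 215–327) and the knob at (369,42). The fixture's far end is out of frame, so I'll move forward for a full view.

```bash
python3 -m inch '[[[0.2,-0.14,0,0,0,0],[0.2,-0.14,0,0,0,0],[0.2,-0.14,0,0,0,0],[0.2,-0.14,0,0,0,0]]]'
python3 - <<'E'
from h import *
snap("wrist","w2"); np.savez("pics/w2p.npz",*pose()); print(pose()[0],ext("wrist")[1])
a=cv2.imread("pics/w2.png")[:300,120:480]
cv2.imwrite("pics/w2c.png",cv2.resize(a,None,fx=2,fy=2,interpolation=cv2.INTER_CUBIC))
E
```

```text
clock: 2.02
eef_pos: [547.3, 12.2, 383.9]
orientation: [3.141, 0.002, 0.005]
force: [0.0, 0.4, 0.9]
grip_width: 0.002
finger_force: 0.0
[547.09878206  12.11002287 384.34600337] [612.30798173  12.79435553 526.78769596]
```

View pics/w2c.png

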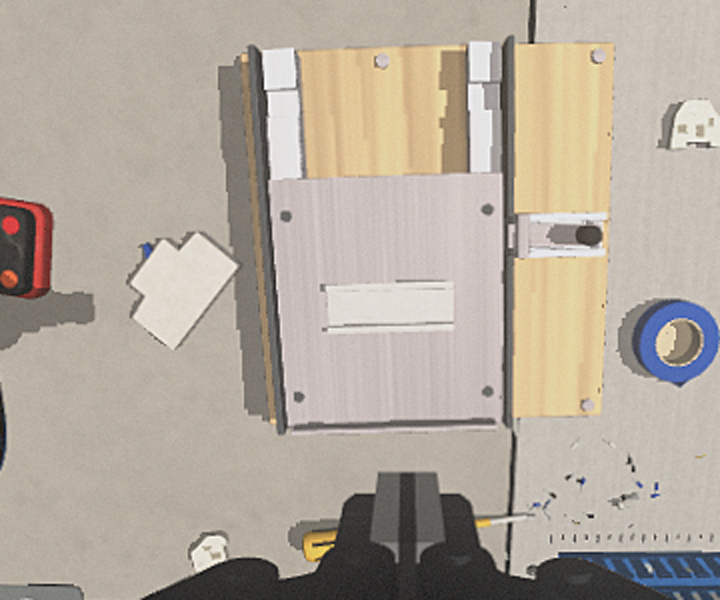

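The crop shows the plate's front corners at (270,180) and (502,174), the flange ends at (287,430) and (497,427), the knob top at (589,235), and the base's right corners at (612,43) and (600,415).

```bash
python3 - <<'E'
from h import *
z=np.load("pics/w2p.npz"); P=(z["arr_0"],z["arr_1"])
def p(u,v,h): return onplane("wrist",(u/2+120,v/2),h,P)[0]
def show(n,*a): q=[p(*i) for i in a]; print(n,*[i.round(1) for i in q],"ang",np.arctan2(*(q[1]-q[0])[1::-1]).round(3) if len(q)>1 else ""); return q
show("base right",(600,415,12),(612,43,12))
show("base far",(612,43,12),(300,47,12))
show("fenceR inner",(502,424,54),(505,40,54))
show("fenceR outer",(511,424,54),(514,38,54))
show("fenceL inner",(287,424,54),(258,48,54))
show("rails far",(263,49,40),(491,41,40))
fl=show("plate front",(502,174,50),(270,180,50))
show("flange rear top",(497,428,66),(287,432,66))
show("plate left top",(284,420,50),(270,180,50))
show("knob top",(589,234,80))
C=cloud("wrist",np.load("pics/w2.npy"),P)
for u,v in((589,235),(390,200),(390,300),(285,100),(285,70),(511,300),(255,100),(400,429)): print((u,v),C[v//2,u//2+120].round(1))
E
```

```text
base right [ 458.1 -145.8   12. ] [ 736.7 -134.7   12. ] ang 0.04
base far [ 736.7 -134.7   12. ] [731.3  89.   12. ] ang 1.595
fenceR inner [463.4 -59.8  54. ] [726.7 -51.7  54. ] ang 0.031
fenceR outer [463.4 -66.5  54. ] [728.  -57.6  54. ] ang 0.034
fenceL inner [462.5 100.4  54. ] [721.2 110.6  54. ] ang 0.039
rails far [723.8 110.1  40. ] [729.3 -44.1  40. ] ang -1.535
plate front [641.6 -53.1  50. ] [637.  106.3  50. ] ang 1.6
flange rear top [464.1 -54.4  66. ] [460.2  98.5  66. ] ang 1.596
plate left top [464.3 103.3  50. ] [637.  106.3  50. ] ang 0.017
knob top [ 602.7 -107.9   80. ] ang 
(589, 235) [ 602.7 -107.1   80.4]
(390, 200) [623.7  23.7  48.8]
(390, 300) [554.6  23.7  50.8]
(285, 100) [691.9  98.   32.6]
(285, 70) [710.   96.   40.7]
(511, 300) [555.5 -61.6  53.8]
(255, 100) [688.6 114.4  54.1]
(400, 429) [464.1  16.1  67. ]
```

```bash
python3 - <<'E'
from h import *
z=np.load("pics/w2p.npz"); P=(z["arr_0"],z["arr_1"])
C=cloud("wrist",np.load("pics/w2.npy"),P)
m=(C[...,0]>395)&(C[...,0]<455)&(abs(C[...,1]-20)<45)&(C[...,2]<150); print(m.sum(),C[m][:,2].max() if m.any() else None)
z1=np.load("pics/w1.npy")
E
python3 -m inch '[[[-0.254,-0.016,0.45,0,0,-0.011],[-0.254,-0.016,0.528,0,0,-0.011],[-0.254,-0.016,0.528,0,0,-0.011],[-0.254,-0.016,0.528,0,0,-0.011],[-0.254,-0.016,0.528,0,0,-0.011],[-0.254,-0.016,0.528,0,0,-0.011],[-0.254,-0.016,0.528,0,0,-0.011]]]'
python3 -m inch '[[[0,0,0.07,0,0,0],[0,0,0.14,0,0,0],[0,0,0.14,0,0,0]]]'
```

```text
1180 3.357996628358137
clock: 2.95
eef_pos: [422.8, 20.3, 122.6]
orientation: [3.142, -0.003, 0.04]
force: [1.2, -0.4, 0.4]
grip_width: -0.003
finger_force: 0.0
clock: 3.32
eef_pos: [421.7, 20.6, 50.9]
orientation: [3.142, 0.001, 0.04]
force: [-0.3, -0.3, 0.6]
grip_width: 0.001
finger_force: 0.0
```

```bash
python3 -m inch '[[[0.03,0,0,0,0,0],[0.05,0,0,0,0,0],[0.06,0,0,0,0,0],[0.07,0,0,0,0,0],[0.08,0,0,0,0,0],[0.09,0,0,0,0,0],[0.10,0,0,0,0,0],[0.11,0,0,0,0,0],[0.12,0,0,0,0,0],[0.13,0,0,0,0,0]]]'
python3 -m inch '[[[0.01,0,0,0,0,0],[0.02,0,0,0,0,0],[0.03,0,0,0,0,0],[0.03,0,0,0,0,0]]]'
```

```text
clock: 4.58
eef_pos: [484.3, 23.4, 51.1]
orientation: [3.142, 0.004, 0.041]
force: [-6.7, 0.0, 5.8]
grip_width: 0.002
finger_force: 3.6
clock: 5.08
eef_pos: [500.6, 24.1, 51.1]
orientation: [-3.142, 0.001, 0.041]
force: [-3.8, -0.9, 1.9]
grip_width: 0.001
finger_force: 1.8
```

```bash
python3 -m inch '[[[0.008,0,0,0,0,0],[0.016,0,0,0,0,0],[0.024,0,0,0,0,0],[0.032,0,0,0,0,0],[0.036,0,0,0,0,0],[0.036,0,0,0,0,0]]]'
python3 -m inch '[[[0.005,0,0,0,0,0],[0.01,0,0,0,0,0],[0.01,0,0,0,0,0]]]'
python3 -m inch '[[[0.005,0,0,0,0,0],[0.01,0,0,0,0,0],[0.01,0,0,0,0,0]]]'
python3 - <<'E'
from h import *
im,d,P=snap("scene","s2"); C=cloud("scene",d)
for x in(560,600,640,680,700):
    m=(abs(C[...,0]-x)<6)&(abs(C[...,1]-60)<12)&(d>0); print(x,np.median(C[m][:,2]).round(1),m.sum())
E
```

```text
clock: 5.82
eef_pos: [518.3, 24.8, 50.9]
orientation: [3.142, 0.001, 0.041]
force: [-4.8, 0.6, 2.2]
grip_width: -0.003
finger_force: 2.5
clock: 6.2
eef_pos: [524.4, 25.0, 51.0]
orientation: [-3.142, -0.001, 0.041]
force: [-1.5, -0.2, -1.0]
grip_width: -0.002
finger_force: 1.4
clock: 6.58
eef_pos: [528.4, 25.2, 50.9]
orientation: [3.142, 0.001, 0.041]
force: [-5.8, -0.7, 2.6]
grip_width: 0.002
finger_force: 2.7
560 11.5 8
600 44.1 3
640 51.1 3
680 44.4 28
700 43.9 28
```

```bash
python3 -m inch '[[[0.005,0,0,0,0,0],[0.005,0,0,0,0,0]]]'
python3 -m inch '[[[0.005,0,0,0,0,0],[0.005,0,0,0,0,0]]]'
python3 - <<'E'
from h import *
im,d,P=snap("side","d2"); cv2.imwrite("pics/d2c.png",cv2.resize(cv2.imread("pics/d2.png")[140:260,230:430],None,fx=4,fy=4))
E
```

```text
clock: 6.88
eef_pos: [530.0, 25.2, 50.8]
orientation: [3.142, 0.003, 0.041]
force: [-8.5, -0.4, 5.5]
grip_width: -0.002
finger_force: 3.9
clock: 7.12
eef_pos: [530.1, 25.2, 50.4]
orientation: [3.142, 0.008, 0.041]
force: [-14.8, -1.4, 11.0]
grip_width: 0.0
finger_force: 7.6
```

View pics/d2c.png

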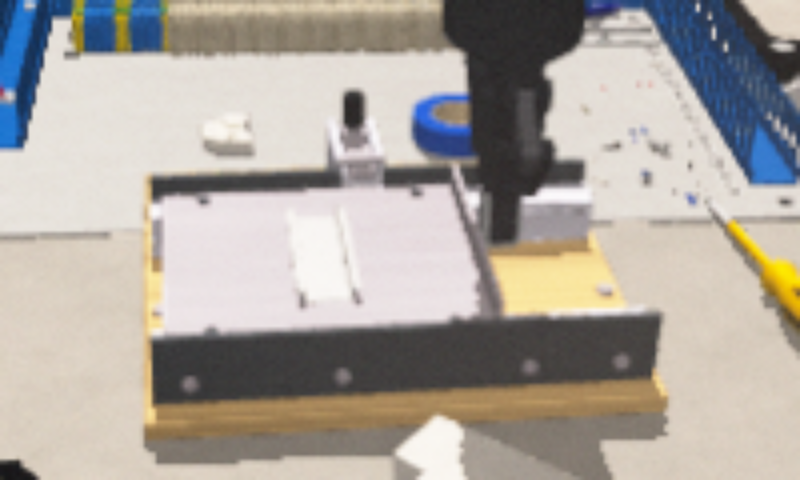

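The side view shows the plate at the far end of the rails, flush between the fences, and the force rose as it does at a stop. I'll back off and check the height from above.

```bash
python3 -m inch '[[[-0.03,0,0,0,0,0],[-0.06,0,0,0,0,0],[-0.06,0,-0.12,0,0,0],[-0.06,0,-0.24,0,0,0],[-0.06,0,-0.36,0,0,0],[0.03,0,-0.48,0,0,0],[0.03,0,-0.5,0,0,0],[0.03,0,-0.5,0,0,0],[0.03,0,-0.5,0,0,0]]]'
python3 - <<'E'
from h import *
im,d,P=snap("wrist","w3"); C=cloud("wrist",d,P); print(P[0],status.sense()["clock"])
O=np.array([627,28.]);a=.037;Rm=np.array([[np.cos(a),-np.sin(a)],[np.sin(a),np.cos(a)]])
F=(C[...,:2]-O)@Rm
for x,y in((70,60),(70,-60),(0,60),(0,-60),(-70,60),(-70,-60),(-89,0),(95,70),(95,-70),(0,86),(0,-86)):
    m=(abs(F[...,0]-x)<4)&(abs(F[...,1]-y)<4); print(x,y,np.median(C[m][:,2]).round(1),C[m][:,2].max().round(1))
cv2.imwrite("pics/w3c.png",cv2.resize(cv2.imread("pics/w3.png")[:300,120:480],None,fx=2,fy=2,interpolation=cv2.INTER_CUBIC))
E
```

```text
clock: 8.3
eef_pos: [547.6, 26.0, 299.4]
orientation: [-3.142, 0.002, 0.041]
force: [-1.5, -0.4, -0.5]
grip_width: -0.004
finger_force: 0.0
[547.64640337  25.95528898 299.38708734] 8.35
70 60 43.9 45.9
70 -60 43.8 45.5
0 60 43.9 45.7
0 -60 44.1 46.0
-70 60 388.3 394.2
-70 -60 388.3 393.4
-89 0 345.6 352.2
95 70 40.0 45.3
95 -70 40.3 44.9
0 86 53.0 55.6
0 -86 52.7 55.3
```

View pics/w3c.png

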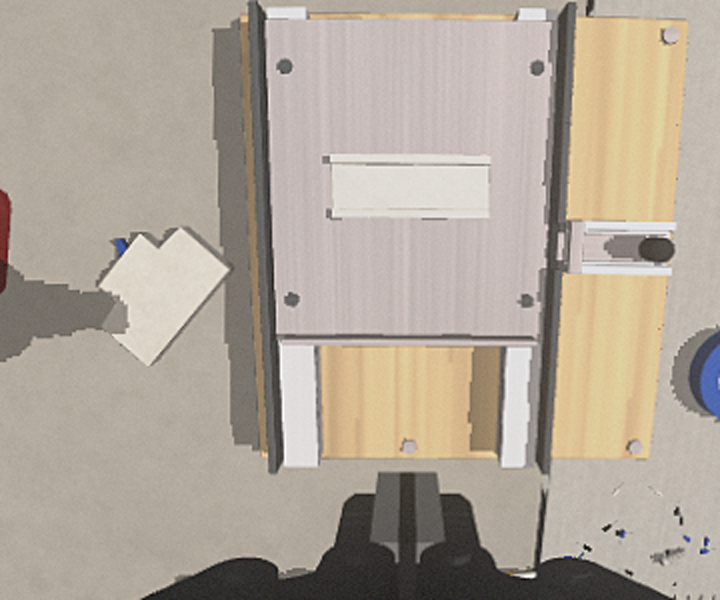

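The plate lies flat, with its top at about 44 mm and level with the seat. The knob top is at crop (656,250).

```bash
python3 - <<'E'
from h import *
P=pose(); c,f=cam("wrist"); print(f)
k=onplane("wrist",(656/2+120,125),80,P)[0]; print(k)
fl=onplane("wrist",[(278/2+120,342/2),(537/2+120,342/2)],60,P); print("flange",fl)
print("fingertip y",onplane("wrist",[(372/2+120,237),(443/2+120,237)],P[0][2],P))
t=np.array([k[0],k[1]-45,110])-P[0]; print((P[1].T@t)/500)
C=cloud("wrist",np.load("pics/w3.npy"),P); m=(abs(C[...,0]-k[0])<40)&(abs(C[...,1]-k[1]+35)<20)&(C[...,2]<150); print(C[m][:,2].max())
E
```

```text
333.09732505864764
[ 601.72245981 -106.11007621   80.        ]
flange [[538.85268552 100.4881403   60.        ]
 [545.14024284 -50.25290614  60.        ]]
fingertip y [[555.42531305  34.34467239 299.20331894]
 [556.10010902  18.09989561 299.20331894]]
[0.09483294 0.35822738 0.378181  ]
55.25702264638295
```

```bash
python3 -m inch '[[[0.03,0.12,0.06,0,0,0],[0.06,0.24,0.14,0,0,0],[0.095,0.358,0.22,0,0,0],[0.095,0.358,0.33,0,0,0],[0.095,0.358,0.42,0,0,0],[0.095,0.358,0.47,0,0,0],[0.095,0.358,0.47,0,0,0],[0.095,0.358,0.47,0,0,0]]]'
python3 -m inch '[[[0,-0.02,0,0,0,0],[0,-0.04,0,0,0,0],[0,-0.05,0,0,0,0],[0,-0.06,0,0,0,0],[0,-0.07,0,0,0,0],[0,-0.08,0,0,0,0],[0,-0.09,0,0,0,0],[0,-0.1,0,0,0,0],[0,-0.1,0,0,0,0]]]'
```

```text
clock: 9.35
eef_pos: [603.8, -150.8, 66.5]
orientation: [3.141, -0.0, 0.041]
force: [0.2, 0.1, 0.8]
grip_width: -0.004
finger_force: 0.0
clock: 10.48
eef_pos: [601.5, -100.5, 65.7]
orientation: [-3.141, 0.0, 0.041]
force: [0.1, -0.3, 0.1]
grip_width: 0.004
finger_force: 0.3
```

```bash
python3 -m inch '[[[0,-0.005,0,0,0,0],[0,-0.01,0,0,0,0],[0,-0.012,0,0,0,0]]]'
python3 -m inch '[[[0,-0.004,0,0,0,0],[0,-0.006,0,0,0,0]]]'
```

```text
clock: 10.85
eef_pos: [601.6, -98.8, 66.0]
orientation: [3.136, -0.0, 0.042]
force: [-0.2, -26.2, -1.4]
grip_width: 0.001
finger_force: 13.4
clock: 11.1
eef_pos: [601.7, -98.2, 66.1]
orientation: [3.133, -0.001, 0.043]
force: [-0.7, -40.1, -2.1]
grip_width: 0.003
finger_force: 19.9
```

The bolt came to a hard stop. I'll back off and measure the knob.

```bash
python3 -m inch '[[[0,0.04,0,0,0,0],[0,0.08,0,0,0,0],[0,0.08,-0.1,0,0,0],[0,0.08,-0.22,0,0,0],[-0.1,-0.03,-0.34,0,0,0],[-0.1,-0.13,-0.42,0,0,0],[-0.1,-0.18,-0.45,0,0,0],[-0.1,-0.18,-0.45,0,0,0],[-0.1,-0.18,-0.45,0,0,0]]]'
python3 - <<'E'
from h import *
im,d,P=snap("wrist","w4"); C=cloud("wrist",d,P); print(P[0])
m=(abs(C[...,2]-78)<6)&(abs(C[...,0]-602)<25)&(C[...,1]<-50)&(C[...,1]>-130); print(m.sum(),np.median(C[m],axis=0))
O=np.array([627,28.]);a=.037;Rm=np.array([[np.cos(a),-np.sin(a)],[np.sin(a),np.cos(a)]]); F=(C[...,:2]-O)@Rm
print("knob F",(np.median(C[m],axis=0)[:2]-O)@Rm)
for x,y in((70,60),(70,-60),(0,60),(0,-60),(-80,60),(-80,-60)):
    m=(abs(F[...,0]-x)<4)&(abs(F[...,1]-y)<4)&(C[...,2]<150); print(x,y,np.median(C[m][:,2]).round(1))
q=np.array([F[...,0],F[...,1]]); m=(abs(F[...,0]+30)<4)&(F[...,1]<-60)&(F[...,1]>-83); print("tongue",[(int(y),C[(abs(F[...,0]+30)<4)&(abs(F[...,1]-y)<1.5)][:,2].max().round(1)) for y in range(-84,-58,3)])
cv2.imwrite("pics/w4c.png",cv2.resize(cv2.imread("pics/w4.png")[:200,240:500],None,fx=3,fy=3,interpolation=cv2.INTER_CUBIC))
E
```

```text
clock: 12.22
eef_pos: [547.4, -4.3, 290.3]
orientation: [3.142, 0.001, 0.041]
force: [0.2, -1.4, -0.7]
grip_width: 0.0
finger_force: 0.0
[547.35726073  -4.29099862 290.28585647]
155 [601.49828791 -78.66489536  79.65503287]
knob F [ -29.42995886 -105.64854349]
70 60 44.0
70 -60 43.9
0 60 43.9
0 -60 44.0
-80 60 44.6
-80 -60 44.4
tongue [(-84, np.float64(54.9)), (-81, np.float64(55.2)), (-78, np.float64(54.4)), (-75, np.float64(54.0)), (-72, np.float64(54.5)), (-69, np.float64(54.2)), (-66, np.float64(54.4)), (-63, np.float64(54.2)), (-60, np.float64(54.9))]
```

View pics/w4c.png

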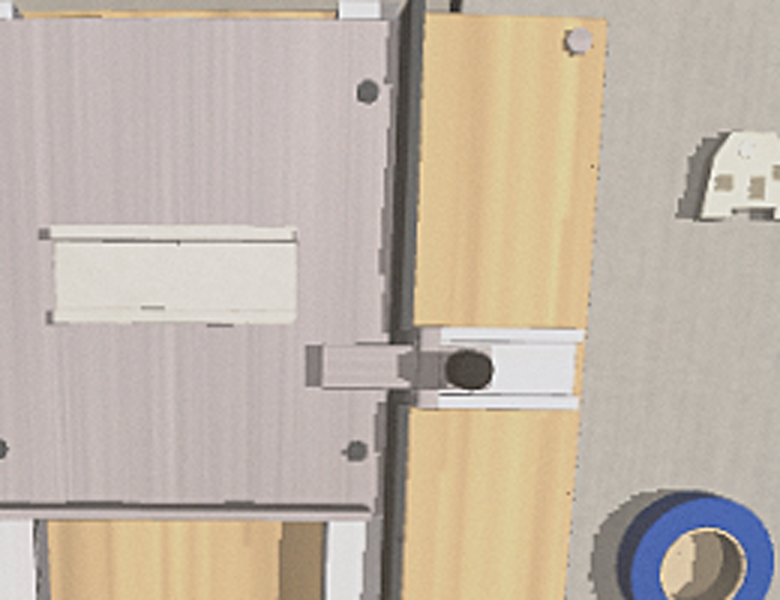

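The tongue lies over the plate's edge. The knob is home at fixture y of about -106, the plate is flat and the arm is clear of everything.

```bash
python3 -c "
from rig import order
print(order.hand_in())"
```

```text
the job is handed in; nothing more can be done
None
```

The plate is seated flat in the notches, the bolt is home over its edge, the arm touches nothing and the job is handed in; no verdict came back.

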